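# Load the drilling jig with the rail it is packed for and close the guide leaf

## Robot

A 7-joint arm with a two-finger parallel gripper is mounted at the origin on a cart in front of the work surface, level with it; the furniture and walls round the work are solid. World frame = base frame: x ahead of the robot, y to its left, z up, the work surface at z = 0. Lengths are in m, angles in rad, forces in N, time in s.
With the tool pointing down it reaches from about 0.4 to 0.85 m from the base axis. Payload 10.4 kg.
Tool frame: the origin (TCP) lies between the finger pads; the fingertips stand manip.tcp_to_tips ahead of it and the grasp point (between the pads) lies 2 mm behind it (manip.tcp_to_tips is the distance from the TCP to the fingertips, in m); y points along the fingers, z is the direction in which the jaws open and shut, and the axes are right-handed (so a half turn about y gives the same grasp; the last joint's range is limited). The gripper opens to 85 mm and grips with 20 to 120 N. Pads are 22 mm wide; open, the fingers measure 114 mm over their backs; the gripper's body (76 mm by 85 mm) begins 54 mm behind the grasp point. The pads swing forward as they close: fully open they stand 13 mm farther back than shut.
Start: joints at [1.122, 0.332, -0.065, 1.46, 0.022, 1.35, -0.088], TCP at [0.258, -0.569, 0.248] pointing down, gripper open.
Joint ranges: [-2.6, 2.6], [-0.5, 2.12], [-1.47, 1.34], [0.16, 2.42], [-1.27, 4.41], [0.06, 2.06], [-2.6, 2.6]. Speed limits (rad/s): [2.22, 2.22, 2.79, 2.79, 3.14, 3.14, 3.14].

## Interface

Orientations are given as a unit quaternion [x, y, z, w].
In Python, from workcell import manip gives the robot as it stands. The module is installed in compiled form; this text tells all that it offers.
- The arm moves only by the tool move_arm, never from a script. Its argument "increments" is a list of rows, each an object with "offset": the shift along the tool's x, y, z in m, a list of three; "yaw": the turn about the tool's y in degrees; "jaw": the closure in counts, from 0 (fully open) to 255 (shut). In form: [{"offset": [tx, ty, tz], "yaw": yaw, "jaw": jaw}, ...]. A call has 1 to 10 rows; each row is the pose to reach, as a shift and turn from the pose measured when the call began, along the tool's axes at that moment; what a row does not reach only later rows make up. A row lasts 1/12 s, in which the tool goes at most 41.7 mm and 7.16 degrees, less where a joint would pass 70% of its speed; a pose out of reach is approached as far as the arm can. A call with a gripper value outside its range is refused whole. The fingers move at their own pace and stop on an object; "squeeze" is the grip in N (left out, the last holds). Time passes only in rows, so rows that repeat a pose let the fingers close. It gives the time, the measured TCP pose, the force and the opening at its end, in the units of the state.
- manip.get_obs(): the state, without advancing time (a new reading comes with each control period).
- manip.camera(name): name is "scene" or "top"; returns a dict with "pixels" (400x640x3 uint8, red, green, blue), "depth" (400x640 float32, m along the optical axis (not along the pixel's ray), 0 where there is no reading), "intrinsics" (3x3 intrinsics, pixels), "D" ([k1, k2, p1, p2, k3] as OpenCV has them; the pictures are not rectified), "R" (3x3) and "t" (3): a world point X has camera coordinates R X + t. Camera axes: x right, y down, z forward; pixel columns grow to the right and rows downward; lengths in m; the calibration is good to about 2 mm. A picture is of the moment at which its call begins.
- manip.hand_in(): hands the job in, once; it reports no verdict.
Trained networks look in a picture, given as the dict that the camera call returned (one of the last four; its "shot" number tells which), for a name from the list of things; names that differ only in an ending like _2 or _b are one class to them, and where a whole thing is asked for, a point or a joint stands for the part that bears it (a point fixed in the world has none). Each returns a list of dicts, best first, with "confidence" (0 to 1); they miss things now and then, are a little off and sometimes report something else, mostly with a low value. They report only what shows in the picture. A call takes as long as a camera call.
- manip.recognise(picture, query): "bbox" ([left, top, right, bottom] in pixels, round what is visible of it).
- manip.spot_point(picture, query): "centre" ([column, row] in pixels: a listed point, or the origin of a listed thing).
The state is a dict: "clock": time; "joint_pos": joint angles; "joint_velocities": joint speeds; "tau": joint torques, N m; "position": TCP position; "ee_rot": TCP orientation; "ft_force": force on the tool from outside, world axes, zero at the start; "torque": the same for the moment, N m; "grip_width": opening from 0.0 (shut) to 1.0 (fully open).
Only numpy, scipy, OpenCV 4.12 (cv2) and the standard library are available. Lean on these libraries where they do the work, as an engineer would, in place of code of your own. Each camera call takes 0.05 s, during which the arm holds its last target. There are 200 camera calls.

## Task

The small drilling jig on the bench is still packed for one of the three reddish-brown planed rails lying on the bench. Find the rail that, laid on the packing now in the jig's bay, comes up level with the hinge so that the drill guide will lie flat on it; lay that rail in the bay between the cheeks with its end right up against the stop, then swing the hinged guide leaf down flat onto it. Leave all the packing pieces where they are.

Things in the scene. Friction and masses are not known exactly. Their poses are not given: they have to be found in the camera images.
- jig: pale wooden drilling jig fixed to the bench. Origin: on the bench top in the bay, where the centre of a fully home rail lies; y along the bay (stop at the +y end), x across. Two cheeks, 40 mm high, 17 mm thick, stand from y = 28 to 91 mm with 54 mm between them (x = +-27; rails are 50 wide); the rest of the bay is open. Packing lies on the bench in the bay, its centre near y = +21.
- stop (a point): middle of the stop block's face, where the rail's end goes: jig x = 0, y = 91 mm, 25 mm above the bench. The block behind it is 88 mm wide, 46 mm high and reaches to y = 127 mm
- hinge_line (a point): point on the leaf's hinge line, which runs along the jig's x at y = 102 mm, 50 mm above the bench: packing plus rail must together be 50 mm high for the leaf to lie level on the rail
- leaf (a joint): hinge of the drill-guide leaf, a plywood plate 70 mm wide, 12 mm thick, with two steel bushes and a 30 mm wide tab, reaching 97 mm from the hinge line (full width to 85 mm). 0 = level, pointing along jig -y, underside 50 mm above the bench; 1.57 = upright (starts open, 1.5 to 1.75); at -0.118 it rests on the cheeks. The hinge is stiff: the leaf stays where it is left
- leaf_edge (a point): middle of the free edge of the leaf's tab, on its upper face (the face away from the bay when the leaf stands open); 97 mm from the hinge line
- rail_20: reddish-brown rail 20 mm thick, 180 mm long, 50 mm wide, planed wood with darker end grain, lying flat. Origin: centre of its underside; y along its length, x across its width, z up. Both ends alike. Loose.
- rail_30: reddish-brown rail 30 mm thick, 180 mm long, 50 mm wide, planed wood with darker end grain, lying flat. Origin: centre of its underside; y along its length, x across its width, z up. Both ends alike. Loose.
- rail_40: reddish-brown rail 40 mm thick, 180 mm long, 50 mm wide, planed wood with darker end grain, lying flat. Origin: centre of its underside; y along its length, x across its width, z up. Both ends alike. Loose.
- packing_10: pale plywood packing piece 10 mm thick, 130 mm long, 50 mm wide, lying flat; one of the three packing pieces lies in the jig's bay, the other two lie elsewhere on the bench. Origin: centre of its underside; y along its length.
- packing_20: pale plywood packing piece 20 mm thick, 130 mm long, 50 mm wide, lying flat; one of the three packing pieces lies in the jig's bay, the other two lie elsewhere on the bench. Origin: centre of its underside; y along its length.
- packing_30: pale plywood packing piece 30 mm thick, 130 mm long, 50 mm wide, lying flat; one of the three packing pieces lies in the jig's bay, the other two lie elsewhere on the bench. Origin: centre of its underside; y along its length.

How it is judged:
By the outcome, as a careful person would: the job done as asked, in the order asked, and still so for the second after the job is handed in, with the robot touching nothing.
It also fails if it takes over 53 s, if anything falls off the work surface, if the arm or the gripper's body presses on something with over 40 N, if the wrist force passes 120 N, or if a joint passes its speed limit or range.

## Working session

There is one attempt and no reset: what is moved stays moved. The work goes in short steps, Python scripts to look and compute and a tool call to move; the robot and the scene stay as the last step left them, time stands still between calls to the robot, and variables do not carry over. Pictures are saved under pics/ and viewed, about 8 in all and at most 12, crops included, and the job is handed in when it is done.

Besides the shell and the picture viewer there is one more tool, called as name(argument=value, ...), one argument or row to a line, values as JSON. move_arm: Moves the arm, as the interface text tells. Its arguments: {"type":"object","properties":{"increments":{"type":"array","items":{"type":"object","properties":{"offset":{"type":"array","items":{"type":"number"}},"yaw":{"type":"number"},"jaw":{"type":"number"}}}},"squeeze":{"type":"number"}},"required":["increments"]}

```bash
mkdir -p pics; cat > h.py <<'E'
import numpy as np, cv2, json
from workcell import manip
from scipy.spatial.transform import Rotation as Rot
def snap(name,fn=None):
    p=manip.camera(name)
    if fn: cv2.imwrite('pics/'+fn,p['pixels'][:,:,::-1])
    return p
def cloud(p):
    d=p['depth'];h,w=d.shape
    u,v=np.meshgrid(np.arange(w),np.arange(h))
    n=cv2.undistortPoints(np.stack([u,v],-1).reshape(-1,1,2).astype(np.float64),p['intrinsics'],np.array(p['D'])).reshape(h,w,2)
    c=np.dstack([n[...,0]*d,n[...,1]*d,d])
    X=(c-np.array(p['t']))@np.array(p['R'])
    X[d==0]=np.nan
    return X
E
cat > a.py <<'E'
from h import *
o=manip.get_obs();print({k:np.round(v,3).tolist() for k,v in o.items()},manip.tcp_to_tips)
for n in ('scene','top'):
    p=snap(n,n+'1.png');X=cloud(p);np.save(n+'1.npy',X)
    print(n,'campos',np.round(-np.array(p['R']).T@p['t'],3))
    for q in ['jig','leaf','rail_20','rail_30','rail_40','packing_10','packing_20','packing_30']:
        r=manip.recognise(p,q)[:3]
        for b in r:
            l,t,rr,bb=[int(x) for x in b['bbox']];c=X[(t+bb)//2,(l+rr)//2]
            print(q,round(b['confidence'],2),[l,t,rr,bb],np.round(c,3))
    for q in ['jig','stop','hinge_line','leaf_edge']:
        print(q,[(round(b['confidence'],2),np.round(b['centre']).tolist(),np.round(X[int(b['centre'][1]),int(b['centre'][0])],3).tolist()) for b in manip.spot_point(p,q)[:2]])
E
python3 a.py
```

```text
{'clock': 0.0, 'joint_pos': [1.122, 0.333, -0.065, 1.461, 0.022, 1.35, -0.089], 'joint_velocities': [-0.001, -0.0, 0.0, -0.001, -0.001, -0.001, -0.001], 'tau': [0.0, -62.543, 0.05, -39.161, 0.016, 0.01, -0.0], 'position': [0.258, -0.569, 0.247], 'ee_rot': [-0.15, 0.692, -0.691, 0.149], 'ft_force': [0.26, -0.653, 0.127], 'torque': [0.02, 0.022, -0.006], 'grip_width': 1.003} 0.017
scene campos [-0.522  0.882  1.243]
jig 0.58 [265, 230, 304, 273] [0.456 0.326 0.016]
leaf 0.59 [266, 229, 283, 257] [0.426 0.377 0.115]
rail_20 0.79 [405, 169, 449, 195] [ 0.396 -0.302  0.045]
rail_20 0.72 [367, 187, 405, 217] [ 0.426 -0.118  0.021]
rail_30 0.79 [405, 169, 449, 195] [ 0.396 -0.302  0.045]
rail_30 0.72 [367, 187, 405, 217] [ 0.426 -0.118  0.021]
rail_40 0.79 [405, 169, 449, 195] [ 0.396 -0.302  0.045]
rail_40 0.72 [367, 187, 405, 217] [ 0.426 -0.118  0.021]
packing_10 0.87 [228, 258, 271, 286] [0.436 0.474 0.032]
packing_10 0.8 [284, 236, 317, 259] [0.439 0.271 0.015]
packing_10 0.64 [265, 230, 285, 255] [0.411 0.381 0.134]
packing_20 0.87 [228, 258, 271, 286] [0.436 0.474 0.032]
packing_20 0
[... 994 characters left out ...]
8] [0.44  0.474 0.03 ]
packing_10 0.62 [240, 213, 271, 242] [0.423 0.278 0.02 ]
packing_10 0.58 [256, 158, 285, 181] [0.688 0.358 0.011]
packing_20 0.97 [199, 188, 226, 218] [0.44  0.474 0.03 ]
packing_20 0.62 [240, 213, 271, 242] [0.423 0.278 0.02 ]
packing_20 0.58 [256, 158, 285, 181] [0.688 0.358 0.011]
packing_30 0.97 [199, 188, 226, 218] [0.44  0.474 0.03 ]
packing_30 0.62 [240, 213, 271, 242] [0.423 0.278 0.02 ]
packing_30 0.58 [256, 158, 285, 181] [0.688 0.358 0.011]
jig [(0.96, [256.0, 230.0], [0.419, 0.272, 0.013])]
stop [(0.94, [241.0, 218.0], [0.436, 0.345, 0.024])]
hinge_line [(0.72, [234.0, 214.0], [0.422, 0.362, 0.056])]
leaf_edge [(0.84, [229.0, 196.0], [0.439, 0.378, 0.143])]
```

```bash
cat > b.py <<'E'
from h import *
a=cv2.imread('pics/top1.png')[140:290,180:400];b=cv2.imread('pics/scene1.png')[150:300,215:460]
f=lambda i:cv2.resize(i,(780,int(780*i.shape[0]/i.shape[1])),interpolation=cv2.INTER_CUBIC)
cv2.imwrite('pics/c_top.png',f(a));cv2.imwrite('pics/c_scene.png',f(b))
for n in ('top','scene'):
    X=np.load(n+'1.npy').reshape(-1,3)
    X=X[np.isfinite(X).all(1)]
    bench=X[(abs(X[:,2])<.006)&(X[:,0]>.3)&(X[:,0]<.8)&(abs(X[:,1])<.5)]
    print(n,'bench z',np.median(bench[:,2]))
    for nm,c,r in [('r40',(.396,-.302),.13),('r20',(.426,-.119),.09),('r30',(.661,.134),.11),('p30',(.44,.474),.06),('p10',(.688,.358),.08),('bay',(.425,.27),.05)]:
        d=np.hypot(X[:,0]-c[0],X[:,1]-c[1]);P=X[(d<r)&(X[:,2]>.006)]
        zt=np.percentile(P[:,2],70);T=P[abs(P[:,2]-zt)<.007]
        (cx,cy),(w,h),an=cv2.minAreaRect((T[:,:2]*1000).astype(np.float32))
        print(nm,len(T),'z',np.round(np.median(T[:,2]),4),'rect',np.round([cx,cy,w,h,an],1))
    # jig points by height
    P=X[(abs(X[:,0]-.44)<.12)&(abs(X[:,1]-.33)<.11)]
    for lo,hi in [(.012,.028),(.034,.044),(.044,.06),(.07,.16)]:
        T=P[(P[:,2]>lo)&(P[:,2]<hi)];
        if len(T)>5: print('jig',lo,hi,len(T),np.round(cv2.minAreaRect((T[:,:2]*1000).astype(np.float32))[0:3:2],1) if 0 else cv2.minAreaRect((T[:,:2]*1000).astype(np.float32)), T.mean(0).round(3))
E
python3 b.py
```

```text
top bench z -0.000213196033567625
r40 18 z 0.0228 rect [ 437.7 -211.6   60.6   36.5   73.9]
r20 351 z 0.0197 rect [ 426.9 -121.4   45.3  156.9   13.7]
r30 494 z 0.0298 rect [689.2 141.5 156.6 194.   13.8]
p30 275 z 0.0301 rect [455.8 472.4 118.7  54.9  85.8]
p10 314 z 0.0103 rect [694.4 364.4 133.9 148.6  30. ]
bay 242 z 0.0209 rect [433.8 272.3  80.   98.1  13.6]
jig 0.012 0.028 614 ((473.73443603515625, 330.15069580078125), (170.99166870117188, 219.4293212890625), 0.39899829030036926) [0.456 0.305 0.02 ]
jig 0.034 0.044 267 ((475.140869140625, 334.41015625), (205.9668426513672, 177.16693115234375), 87.71238708496094) [0.467 0.334 0.039]
jig 0.044 0.06 136 ((474.1044006347656, 304.2666015625), (137.14064025878906, 175.4224853515625), 85.56119537353516) [0.443 0.338 0.049]
jig 0.07 0.16 252 ((437.4786376953125, 367.2013854980469), (26.359495162963867, 74.81736755371094), 85.2347640991211) [0.434 0.366 0.11 ]
scene bench z 4.169805397835341e-05
r40 410 z 0.0399 rect [ 413.  -322.9  188.5   58.5   87.7]
r20 407 z 0.0202 rect [ 421.9 -117.7   53.6  173.1   13.7]
r30 459 z 0.0296 rect [674.9 130.3 184.  183.8  74.4]
p30 429 z 0.0299 rect [456.1 473.1 118.5  56.4  85.8]
p10 336 z 0.01 rect [679.6 355.  139.6 117.1  77.6]
bay 276 z 0.0203 rect [431.3 270.9  74.8  96.   13.4]
jig 0.012 0.028 706 ((472.65948486328125, 330.8708190917969), (171.4506072998047, 218.96490478515625), 0.9163037538528442) [0.456 0.319 0.021]
jig 0.034 0.044 281 ((475.0416259765625, 334.7323913574219), (206.33609008789062, 176.76904296875), 88.066162109375) [0.459 0.328 0.039]
jig 0.044 0.06 130 ((479.72802734375, 319.647705078125), (103.43766021728516, 208.6066436767578), 68.84329223632812) [0.431 0.358 0.048]
jig 0.07 0.16 187 ((436.7375183105469, 372.71478271484375), (75.42353820800781, 20.02957534790039), 3.212717294692993) [0.427 0.374 0.115]
```

View pics/c_top.png

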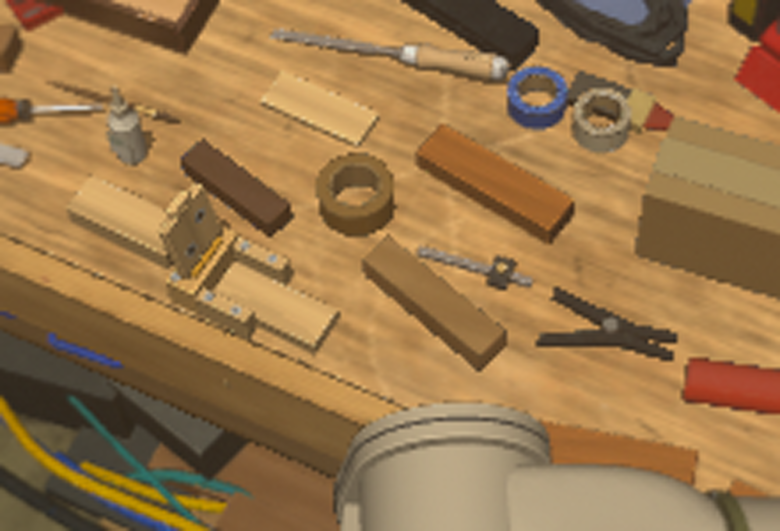

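View pics/c_scene.png

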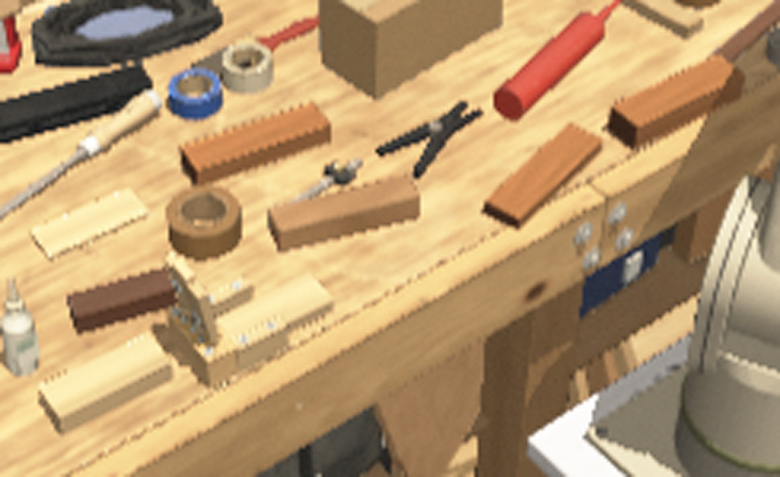

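```bash
cat > fit.py <<'E'
from h import *
from scipy.optimize import least_squares
def box(P,c,s):
    q=abs(P-c)-np.array(s)/2
    return np.linalg.norm(np.maximum(q,0),axis=1)+np.minimum(q.max(1),0)
def loc(X,p):
    c,s=np.cos(p[2]),np.sin(p[2]);d=X[:,:2]-p[:2]
    return np.c_[c*d[:,0]+s*d[:,1],-s*d[:,0]+c*d[:,1],X[:,2]]
def rail(P,p,t=.03,L=.18,z0=0): return np.minimum(box(P,[0,0,z0+t/2],[.05,L,t]),abs(P[:,2]))
def jig(P,p,pk=.02,rl=None):
    th=p[3];d=P-[0,.102,.05]
    a=-np.cos(th)*d[:,1]+np.sin(th)*d[:,2]; n=np.sin(th)*d[:,1]+np.cos(th)*d[:,2]
    Q=np.c_[d[:,0],a,n]
    L=[box(P,[x,.0595,.02],[.017,.063,.04]) for x in(-.0355,.0355)]
    L+=[box(P,[0,.109,.023],[.088,.036,.046]),box(P,[p[4],p[5],pk/2],[.05,.13,pk]),abs(P[:,2]),
     box(Q,[0,.0425,.006],[.07,.085,.012]),box(Q,[0,.0485,.006],[.03,.097,.012])]
    if rl is not None: L.append(box(P,[0,rl,pk+.015],[.05,.18,.03]))
    return np.min(L,axis=0)
def fit(X,p0,f,r,**k):
    X=X[np.isfinite(X).all(1)&(np.hypot(X[:,0]-p0[0],X[:,1]-p0[1])<r)&(X[:,2]<.2)]
    best=None
    for dth in(-.15,-.05,.05,.15):
        p=np.array(p0,float);p[2]+=dth
        s=least_squares(lambda q:f(loc(X,q),q,**k),p,loss='soft_l1',f_scale=.002,x_scale=[.01,.01,.1]+[.1,.01,.01][:len(p)-3],diff_step=1e-5)
        if best is None or s.cost<best.cost:best=s
    e=abs(f(loc(X,best.x),best.x,**k))
    return best.x,np.median(e),np.mean(e>.004)
E
cat > c.py <<'E'
from fit import *
Xs={n:np.load(n+'1.npy').reshape(-1,3) for n in('top','scene')}
Xs['both']=np.r_[Xs['top'],Xs['scene']]
for n,X in Xs.items():
    for a0 in (1.0,-.15):
        print(n,'rail30',fit(X,[.661,.134,a0],rail,.12))
    for pk in(.01,.02,.03):
        print(n,'jig pk',pk,fit(X,[.425,.264,-.08,1.6,0,.021],jig,.13,pk=pk))
E
sed -i 's/print(n,/print(n,*/;' c.py; sed -i "s/print(n,\*'rail30',fit/print(n,'r',*fit/;s/print(n,\*'jig pk',pk,fit/print(n,'jig',pk,*fit/" c.py
python3 -c "
import numpy as np" ; python3 c.py
```

```text
top r [ 0.67266525  0.13114822 -0.16712889] 0.002886296266925348 0.3710462287104623
top r [ 0.67266526  0.13114826 -0.16712667] 0.002886296266925348 0.3710462287104623
top jig 0.01 [ 0.43206378  0.25304623 -0.04877821  1.71989961 -0.00246331  0.0124067 ] 0.005184749623086116 0.5641025641025641
top jig 0.02 [ 4.32780845e-01  2.53748712e-01 -4.38201865e-02  1.70901484e+00
 -1.58813797e-03  2.24969376e-02] 0.00413186706373168 0.5071747824041402
top jig 0.03 [ 0.43335015  0.25372693 -0.03407455  1.71010297 -0.00601009  0.02302702] 0.004777927695337367 0.5483415666901905
scene r [ 0.67291061  0.129881   -0.16395821] 0.0034458839075591535 0.449127288207748
scene r [ 0.67292005  0.13002068 -0.16440361] 0.003447161278711579 0.4495530012771392
scene jig 0.01 [ 4.31081284e-01  2.52847094e-01 -5.69620958e-02  1.71806047e+00
 -1.20902178e-03  1.07509138e-02] 0.10108667995142201 0.7350807990838529
scene jig 0.02 [ 4.32100565e-01  2.53025713e-01 -4.79183035e-02  1.71508986e+00
 -1.66358568e-03  2.33418362e-02] 0.10108667995142201 0.6977987021249523
scene jig 0.03 [ 0.43284404  0.25307575 -0.03834641  1.71354381 -0.00522804  0.03110839] 0.10108667995142201 0.7260465708105357
both r [ 0.67278105  0.13076396 -0.16703305] 0.003109791656916671 0.40976116303219107
both r [ 0.67277846  0.13076259 -0.16703345] 0.003109791656916671 0.40976116303219107
both jig 0.01 [ 0.4315446   0.25293502 -0.05264009  1.71913239 -0.00189207  0.01177256] 0.023837304068255724 0.6752270850536747
both jig 0.02 [ 4.32341243e-01  2.53333782e-01 -4.63666752e-02  1.71308313e+00
 -1.49787978e-03  2.29494276e-02] 0.023837304068255724 0.6307184145334435
both jig 0.03 [ 0.43306362  0.25341637 -0.03632214  1.71198402 -0.00567219  0.02492708] 0.023837304068255724 0.663253509496284
```

```bash
cat > go.py <<'E'
from h import *
def rep(tgt,ang,o=None):
    """tool offset + yaw to reach tcp tgt with jaw axis at world angle ang (mod pi), tool down"""
    o=o or manip.get_obs();R=Rot.from_quat(o['ee_rot']).as_matrix()
    z=R[:,2];cur=np.arctan2(z[1],z[0]);d=(ang-cur+np.pi/2)%np.pi-np.pi/2
    print('pos',np.round(o['position'],4),'yaxis',R[:,1].round(3),'jaw ang',round(cur,3),'F',np.round(o['ft_force'],1),'w',round(o['grip_width'],3),'q',np.round(o['joint_pos'],2),'t',round(o['clock'],2))
    print('offset',np.round(R.T@(np.array(tgt)-o['position']),4),'yaw',round(-np.degrees(d),2))
def L2W(p,xy): c,s=np.cos(p[2]),np.sin(p[2]); return np.array([p[0]+c*xy[0]-s*xy[1],p[1]+s*xy[0]+c*xy[1]])
RAIL=[.6728,.1308,-.167];JIG=[.4324,.2533,-.046]
E
python3 - <<'E'
from go import *
g=L2W(RAIL,[0,-.02]);print(g)
rep([*g,.13],RAIL[2])
X=np.r_[np.load('top1.npy').reshape(-1,3),np.load('scene1.npy').reshape(-1,3)];X=X[np.isfinite(X).all(1)]
a=np.array([.258,-.569]);b=g;d=(b-a)/np.linalg.norm(b-a);v=X[:,:2]-a;s=v@d;n=abs(v@[-d[1],d[0]])
for k in np.arange(0.1,.8,.1):
    m=(n<.08)&(abs(s-k)<.05);print(k,np.percentile(X[m,2],99.5) if m.any() else None)
E
```

```text
[0.6694755  0.11107824]
pos [ 0.2582 -0.5692  0.2483] yaxis [ 0. -0. -1.] jaw ang -1.145 F [ 0.2 -0.   1.4] w 0.998 q [ 1.12  0.33 -0.06  1.46  0.02  1.35 -0.09] t 1.3
offset [-0.6556  0.1183 -0.4497] yaw -56.04
0.1 0.6413687286614931
0.2 0.04435985658059167
0.30000000000000004 0.04578211577576748
0.4 0.04928555230373768
0.5 0.05338882203348929
0.6 0.10346065709646629
0.7000000000000001 0.1210667476060067
```

move_arm(
  increments=[
    {"offset":[-0.3,0.0,-0.2],"yaw":-25,"jaw":0},
    {"offset":[-0.6556,0.03,-0.45],"yaw":-56,"jaw":0},
    {"offset":[-0.6556,0.03,-0.45],"yaw":-56,"jaw":0},
    {"offset":[-0.6556,0.03,-0.45],"yaw":-56,"jaw":0},
    {"offset":[-0.6556,0.03,-0.45],"yaw":-56,"jaw":0},
    {"offset":[-0.6556,0.03,-0.45],"yaw":-56,"jaw":0},
    {"offset":[-0.6556,0.03,-0.45],"yaw":-56,"jaw":0},
    {"offset":[-0.6556,0.03,-0.45],"yaw":-56,"jaw":0},
    {"offset":[-0.6556,0.03,-0.45],"yaw":-56,"jaw":0},
    {"offset":[-0.6556,0.03,-0.45],"yaw":-56,"jaw":0},
  ],
)

```text
clock: 2.13
position: [0.4744, -0.2112, 0.2337]
ee_rot: [0.456, -0.54, 0.54, -0.457]
ft_force: [1.1, -0.8, 0.7]
grip_width: 1.003
```

```bash
python3 -c "
from go import *
rep([*L2W(RAIL,[0,-.02]),.15],RAIL[2])"
```

```text
pos [ 0.4744 -0.2112  0.2337] yaxis [ 0.001 -0.001 -1.   ] jaw ang -0.167 F [ 1.1 -0.8  0.7] w 1.003 q [ 0.75  0.14 -0.46  1.74  0.06  1.28  0.11] t 2.13
offset [-0.3503  0.0836  0.1387] yaw -0.01
```

move_arm(
  increments=[
    {"offset":[-0.35,0.015,0.139],"yaw":0,"jaw":0},
    {"offset":[-0.35,0.015,0.139],"yaw":0,"jaw":0},
    {"offset":[-0.35,0.015,0.139],"yaw":0,"jaw":0},
    {"offset":[-0.35,0.015,0.139],"yaw":0,"jaw":0},
    {"offset":[-0.35,0.015,0.139],"yaw":0,"jaw":0},
    {"offset":[-0.35,0.015,0.139],"yaw":0,"jaw":0},
    {"offset":[-0.35,0.015,0.139],"yaw":0,"jaw":0},
    {"offset":[-0.35,0.015,0.139],"yaw":0,"jaw":0},
    {"offset":[-0.35,0.015,0.139],"yaw":0,"jaw":0},
    {"offset":[-0.35,0.015,0.139],"yaw":0,"jaw":0},
  ],
)

```text
clock: 2.97
position: [0.6701, 0.1197, 0.2171]
ee_rot: [-0.458, 0.539, -0.537, 0.459]
ft_force: [0.0, 1.1, -0.5]
grip_width: 1.001
```

```bash
python3 -c "
from go import *
rep([*L2W(RAIL,[0,-.02]),.022],RAIL[2])"
```

```text
pos [0.6701 0.1197 0.2171] yaxis [-0.001  0.004 -1.   ] jaw ang -0.159 F [ 0.   1.1 -0.5] w 1.001 q [ 0.16  0.54 -0.6   1.31  0.3   1.38 -0.58] t 2.97
offset [0.0093 0.1951 0.001 ] yaw 0.46
```

move_arm(
  increments=[
    {"offset":[0.009,0.05,0.001],"yaw":0.5,"jaw":0},
    {"offset":[0.009,0.1,0.001],"yaw":0.5,"jaw":0},
    {"offset":[0.009,0.14,0.001],"yaw":0.5,"jaw":0},
    {"offset":[0.009,0.17,0.001],"yaw":0.5,"jaw":0},
    {"offset":[0.009,0.185,0.001],"yaw":0.5,"jaw":0},
    {"offset":[0.009,0.194,0.001],"yaw":0.5,"jaw":0},
    {"offset":[0.009,0.194,0.001],"yaw":0.5,"jaw":0},
  ],
)

```text
clock: 3.55
position: [0.6683, 0.1111, 0.0209]
ee_rot: [-0.457, 0.542, -0.538, 0.456]
ft_force: [0.1, -0.0, 1.1]
grip_width: 1.0
```

move_arm(
  increments=[
    {"offset":[0,0,0],"yaw":0,"jaw":255},
    {"offset":[0,0,0],"yaw":0,"jaw":255},
    {"offset":[0,0,0],"yaw":0,"jaw":255},
    {"offset":[0,0,0],"yaw":0,"jaw":255},
    {"offset":[0,0,0],"yaw":0,"jaw":255},
    {"offset":[0,0,0],"yaw":0,"jaw":255},
    {"offset":[0,0,0],"yaw":0,"jaw":255},
    {"offset":[0,0,0],"yaw":0,"jaw":255},
  ],
  squeeze=60,
)

```text
clock: 4.22
position: [0.6698, 0.1113, 0.0234]
ee_rot: [-0.456, 0.541, -0.539, 0.457]
ft_force: [-0.8, -0.4, 6.5]
grip_width: 0.567
```

```bash
python3 -c "
from go import *
rep([*L2W(RAIL,[0,-.02]),.12],RAIL[2])"
```

```text
pos [0.6698 0.1113 0.0234] yaxis [-0.001  0.004 -1.   ] jaw ang -0.168 F [-0.8 -0.4  6.5] w 0.567 q [ 0.15  0.71 -0.54  1.49  0.39  1.05 -0.64] t 4.22
offset [-0.0001 -0.0966 -0.0004] yaw -0.06
```

move_arm(
  increments=[
    {"offset":[0,-0.02,0],"yaw":0,"jaw":255},
    {"offset":[0,-0.05,0],"yaw":0,"jaw":255},
    {"offset":[0,-0.09,0],"yaw":0,"jaw":255},
    {"offset":[0,-0.12,0],"yaw":0,"jaw":255},
    {"offset":[0,-0.14,0],"yaw":0,"jaw":255},
    {"offset":[0,-0.15,0],"yaw":0,"jaw":255},
    {"offset":[0,-0.15,0],"yaw":0,"jaw":255},
  ],
)

```text
clock: 4.8
position: [0.671, 0.111, 0.1764]
ee_rot: [-0.454, 0.541, -0.54, 0.458]
ft_force: [-0.5, -0.5, -1.5]
grip_width: 0.573
```

```bash
python3 -c "
from go import *
rep([*L2W(JIG,[0,-.06]),.13],JIG[2])
rep([*L2W(JIG,[0,-.12]),.16],JIG[2])"
```

```text
pos [0.671  0.111  0.1764] yaxis [ 0.004  0.005 -1.   ] jaw ang -0.168 F [-0.5 -0.5 -1.5] w 0.573 q [ 0.18  0.56 -0.59  1.37  0.31  1.3  -0.59] t 4.8
offset [-0.0406  0.0459 -0.2519] yaw -7.0
pos [0.671  0.111  0.1764] yaxis [ 0.004  0.005 -1.   ] jaw ang -0.168 F [-0.5 -0.5 -1.5] w 0.573 q [ 0.18  0.56 -0.59  1.37  0.31  1.3  -0.59] t 4.8
offset [ 0.0188  0.0156 -0.2445] yaw -7.0
```

move_arm(
  increments=[
    {"offset":[0.005,0.005,-0.08],"yaw":-3,"jaw":255},
    {"offset":[0.019,0.016,-0.16],"yaw":-5,"jaw":255},
    {"offset":[0.019,0.016,-0.2],"yaw":-7,"jaw":255},
    {"offset":[0.019,0.016,-0.23],"yaw":-7,"jaw":255},
    {"offset":[0.019,0.016,-0.2445],"yaw":-7,"jaw":255},
    {"offset":[0.019,0.016,-0.2445],"yaw":-7,"jaw":255},
    {"offset":[0.019,0.016,-0.2445],"yaw":-7,"jaw":255},
    {"offset":[0.019,0.016,-0.2445],"yaw":-7,"jaw":255},
  ],
)

```text
clock: 5.47
position: [0.4247, 0.1326, 0.1584]
ee_rot: [0.487, -0.511, 0.511, -0.49]
ft_force: [1.1, 0.1, -2.1]
grip_width: 0.573
```

```bash
python3 -c "
from go import *
rep([*L2W(JIG,[0,-.095]),.085],JIG[2])"
```

```text
pos [0.4247 0.1326 0.1584] yaxis [ 0.003  0.002 -1.   ] jaw ang -0.045 F [ 1.1  0.1 -2.1] w 0.573 q [ 0.34  0.06 -0.75  2.    0.04  1.1  -0.48] t 5.47
offset [-0.0258  0.0735  0.0019] yaw 0.04
```

move_arm(
  increments=[
    {"offset":[-0.01,0.03,0.001],"yaw":0,"jaw":255},
    {"offset":[-0.02,0.06,0.002],"yaw":0,"jaw":255},
    {"offset":[-0.026,0.0735,0.002],"yaw":0,"jaw":255},
    {"offset":[-0.026,0.0735,0.002],"yaw":0,"jaw":255},
    {"offset":[-0.026,0.0735,0.002],"yaw":0,"jaw":255},
  ],
)

```text
clock: 5.88
position: [0.4278, 0.1586, 0.0841]
ee_rot: [-0.488, 0.512, -0.51, 0.489]
ft_force: [0.4, -0.5, -1.0]
grip_width: 0.567
```

```bash
python3 - <<'E'
from fit import *
import go
o=manip.get_obs();print(o['position'],o['ft_force'])
im=[]
for n in('scene','top'):
    p=snap(n);X=cloud(p);np.save(n+'2.npy',X)
    K=p['intrinsics'];c=np.array([.435,.23,.05]);q=cv2.projectPoints(c[None],cv2.Rodrigues(np.array(p['R']))[0],np.array(p['t']),K,np.array(p['D']))[0].ravel().astype(int)
    x0,y0=q-[50,45];im.append(cv2.resize(p['pixels'][y0:y0+90,x0:x0+100,::-1],(400,360),interpolation=cv2.INTER_CUBIC));print(n,q)
cv2.imwrite('pics/m2.png',np.hstack(im))
E
```

```text
[0.42781659 0.15863604 0.08410496] [ 0.40129791 -0.52252282 -0.96550047]
scene [309 235]
top [267 225]
```

View pics/m2.png

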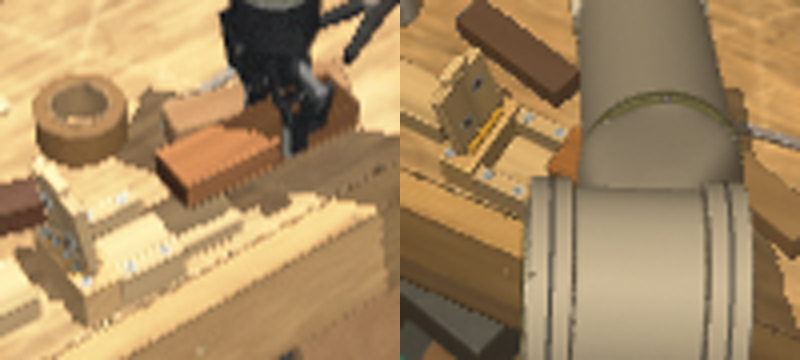

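```bash
python3 - <<'E'
from fit import *
X=np.load('scene2.npy').reshape(-1,3)
J=[.4321,.2530,-.048]
P=loc(X,J);m=np.isfinite(P).all(1)&(abs(P[:,0])<.045)&(P[:,1]>-.06)&(P[:,1]<.04)&(P[:,2]>.055)&(P[:,2]<.1)
P=P[m];print(len(P))
z=P[:,2];top=P[z>.086];print('top z',np.median(top[:,2]),len(top))
def f(q):
    c,s=np.cos(q[2]),np.sin(q[2]);d=P[:,:2]-q[:2]
    Q=np.c_[c*d[:,0]+s*d[:,1],-s*d[:,0]+c*d[:,1],P[:,2]-q[3]]
    return box(Q,[0,-.09,.015],[.05,.18,.03])
for p0 in([0,.015,0,.06],[.004,.02,.03,.06],[-.004,.01,-.03,.06]):
    s=least_squares(f,p0,loss='soft_l1',f_scale=.001,diff_step=1e-5,x_scale=[.01,.01,.1,.01]);print(s.x.round(4),s.cost,np.median(abs(s.fun)))
# jig refit scene2
from scipy.spatial import cKDTree
for n,lo in(('scene1',0),('scene2',0),('top1',0)):
    Y=np.load(n+'.npy').reshape(-1,3);Pj=loc(Y,J)
    k=np.isfinite(Pj).all(1)&(abs(Pj[:,0])<.08)&(Pj[:,1]>.022)&(Pj[:,1]<.16)&(Pj[:,2]<.2)&(Pj[:,2]>-.02)
    if n=='scene2':k&=~((Pj[:,2]>.055)&(Pj[:,1]<.06))
    Y=Y[k];s=least_squares(lambda q:jig(loc(Y,q),q),J+[1.71,0,.021],loss='soft_l1',f_scale=.001,diff_step=1e-5,x_scale=[.01,.01,.1,.1,.01,.01]);print(n,k.sum(),s.x.round(4),np.median(abs(s.fun)))
E
```

```text
379
top z 0.09081461064396018 242
[-0.0001  0.0137 -0.0031  0.061 ] 0.0004493563009917308 0.0014345790341511455
[-0.0001  0.0137 -0.0031  0.061 ] 0.0004493563009821914 0.0014345748907067524
[-0.0001  0.0137 -0.0031  0.061 ] 0.00044935630098367254 0.0014345753379172294
scene1 1604 [ 0.432   0.2533 -0.0481  1.7107 -0.003   0.021 ] 0.0016396948986863473
scene2 1608 [ 4.3280e-01  2.5350e-01 -4.5800e-02  1.7048e+00 -1.3000e-03  2.1000e-02] 0.001661011471017373
top1 1486 [ 4.3260e-01  2.5380e-01 -4.4600e-02  1.7083e+00 -1.5000e-03  2.0600e-02] 0.002058312174965246
```

move_arm(
  increments=[
    {"offset":[0,0.015,0.0004],"yaw":-0.3,"jaw":255},
    {"offset":[0,0.028,0.0004],"yaw":-0.3,"jaw":255},
    {"offset":[0,0.035,0.0004],"yaw":-0.3,"jaw":255},
    {"offset":[0,0.038,0.0004],"yaw":-0.3,"jaw":255},
    {"offset":[0,0.038,0.0004],"yaw":-0.3,"jaw":255},
    {"offset":[0,0.038,0.0004],"yaw":-0.3,"jaw":255},
  ],
)

```text
clock: 6.48
position: [0.4299, 0.1585, 0.0483]
ee_rot: [0.488, -0.51, 0.51, -0.491]
ft_force: [-0.2, 1.1, -2.2]
grip_width: 0.572
```

```bash
python3 - <<'E'
from go import *
from fit import *
J=[.4324,.2535,-.046]
o=manip.get_obs();print('tcp in jig',loc(np.array(o['position'])[None],J))
rep([*L2W(J,[0,-.023]),.0455],J[2])
E
```

```text
tcp in jig [[ 0.00187901 -0.09503529  0.04830033]]
pos [0.4299 0.1585 0.0483] yaxis [ 0.004  0.003 -1.   ] jaw ang -0.041 F [-0.2  1.1 -2.2] w 0.572 q [ 0.23  0.28 -0.74  2.06  0.24  0.88 -0.69] t 6.48
offset [-0.072   0.003  -0.0015] yaw 0.29
```

```bash
cat >> go.py <<'E'
def avg(n=6):
    L=[]
    for _ in range(n): manip.camera('scene');L.append(manip.get_obs())
    o=dict(L[-1])
    for k in('position','ft_force'): o[k]=np.mean([l[k] for l in L],0)
    print('std',np.std([l['position'] for l in L],0).round(4))
    return o
J=[.4324,.2535,-.046]
E
python3 - <<'E'
from go import *
from fit import *
o=avg();print('tcp in jig',loc(np.array(o['position'])[None],J))
rep([*L2W(J,[0,-.023]),.0455],J[2],o)
X=cloud(manip.camera('scene')).reshape(-1,3)
P=loc(X,J);m=np.isfinite(P).all(1)&(abs(P[:,0])<.045)&(P[:,1]>-.06)&(P[:,1]<.026)&(P[:,2]>.026)&(P[:,2]<.06)
P=P[m]
def f(q):
    c,s=np.cos(q[2]),np.sin(q[2]);d=P[:,:2]-q[:2]
    Q=np.c_[c*d[:,0]+s*d[:,1],-s*d[:,0]+c*d[:,1],P[:,2]-q[3]]
    return box(Q,[0,-.09,.015],[.05,.18,.03])
s=least_squares(f,[0,.014,0,.025],loss='soft_l1',f_scale=.001,diff_step=1e-5,x_scale=[.01,.01,.1,.01]);print(len(P),s.x.round(4),np.median(abs(s.fun)))
E
```

```text
std [0.0001 0.     0.0002]
tcp in jig [[ 0.00181212 -0.09496113  0.04820997]]
pos [0.4298 0.1586 0.0482] yaxis [ 0.004  0.003 -1.   ] jaw ang -0.041 F [ 0.3  0.  -2.2] w 0.571 q [ 0.23  0.28 -0.74  2.07  0.24  0.88 -0.69] t 6.78
offset [-0.072   0.0029 -0.0014] yaw 0.3
354 [0.0006 0.0137 0.008  0.0249] 0.0016846231473565086
```

move_arm(
  increments=[
    {"offset":[0,0.0015,-0.0014],"yaw":0.4,"jaw":255},
    {"offset":[-0.012,0.0015,-0.0014],"yaw":0.4,"jaw":255},
    {"offset":[-0.024,0.002,-0.0014],"yaw":0.4,"jaw":255},
    {"offset":[-0.034,0.002,-0.0014],"yaw":0.4,"jaw":255},
    {"offset":[-0.044,0.002,-0.0014],"yaw":0.4,"jaw":255},
    {"offset":[-0.054,0.002,-0.0014],"yaw":0.4,"jaw":255},
    {"offset":[-0.062,0.002,-0.0014],"yaw":0.4,"jaw":255},
    {"offset":[-0.067,0.002,-0.0014],"yaw":0.4,"jaw":255},
    {"offset":[-0.07,0.002,-0.0014],"yaw":0.4,"jaw":255},
  ],
)

```text
clock: 7.58
position: [0.4309, 0.2294, 0.046]
ee_rot: [0.487, -0.512, 0.512, -0.49]
ft_force: [0.7, 0.1, -2.1]
grip_width: 0.569
```

```bash
python3 - <<'E'
from go import *
from fit import *
o=avg(3);print('tcp in jig',loc(np.array(o['position'])[None],J),o['ft_force'],o['torque'])
rep([*L2W(J,[0,-.018]),.0435],J[2],o)
im=[]
for n in('scene','top'):
    p=snap(n)
    q=cv2.projectPoints(np.array([[.435,.26,.05]]),cv2.Rodrigues(np.array(p['R']))[0],np.array(p['t']),p['intrinsics'],np.array(p['D']))[0].ravel().astype(int)
    x0,y0=q-[40,36];im.append(cv2.resize(p['pixels'][y0:y0+72,x0:x0+80,::-1],(400,360),interpolation=cv2.INTER_CUBIC))
cv2.imwrite('pics/m3.png',np.hstack(im))
E
```

```text
std [0.     0.0005 0.    ]
tcp in jig [[-0.00029556 -0.02460322  0.04600502]] [-0.11024341 -0.40548953 -1.95434971] [-0.05714323  0.01605746 -0.01177929]
pos [0.431  0.2289 0.046 ] yaxis [ 0.003  0.002 -1.   ] jaw ang -0.048 F [-0.1 -0.4 -2. ] w 0.571 q [ 0.09  0.35 -0.75  1.99  0.3   0.9  -0.87] t 7.73
offset [-0.0066  0.0025  0.0003] yaw -0.09
```

View pics/m3.png

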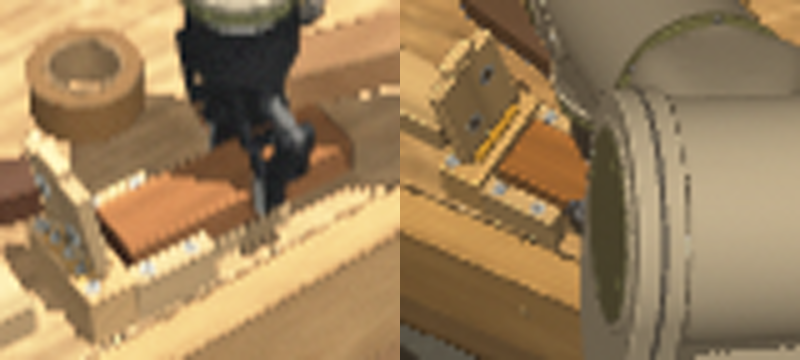

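move_arm(
  increments=[
    {"offset":[-0.003,0,0.0002],"yaw":0,"jaw":255},
    {"offset":[-0.005,0,0.0002],"yaw":0,"jaw":255},
    {"offset":[-0.0065,0.001,0.0002],"yaw":0,"jaw":255},
    {"offset":[-0.0075,0.001,0.0002],"yaw":0,"jaw":255},
    {"offset":[-0.0075,0.001,0.0002],"yaw":0,"jaw":255},
  ],
)

```text
clock: 8.25
position: [0.4318, 0.2347, 0.0448]
ee_rot: [0.487, -0.512, 0.513, -0.489]
ft_force: [-0.3, -4.2, -1.0]
grip_width: 0.569
```

move_arm(
  increments=[
    {"offset":[-0.002,0.001,0],"yaw":0,"jaw":255},
    {"offset":[-0.0025,0.002,0],"yaw":0,"jaw":255},
    {"offset":[-0.0025,0.0025,0],"yaw":0,"jaw":255},
    {"offset":[-0.0025,0.0025,0],"yaw":0,"jaw":255},
  ],
)

```text
clock: 8.58
position: [0.4319, 0.2348, 0.0432]
ee_rot: [0.488, -0.511, 0.514, -0.487]
ft_force: [-7.9, -16.1, 26.1]
grip_width: 0.572
```

```bash
python3 - <<'E'
from go import *
from fit import *
o=avg(3);print('tcp in jig',loc(np.array(o['position'])[None],J),o['ft_force'],o['torque'])
E
```

```text
std [0. 0. 0.]
tcp in jig [[ 0.0004145  -0.01872548  0.04323846]] [ -8.02725155 -16.45299187  25.28922102] [-2.96740934  2.31117141  0.39754663]
```

move_arm(
  increments=[
    {"offset":[-0.0005,0,0],"yaw":0,"jaw":255},
    {"offset":[-0.0005,0,0],"yaw":0,"jaw":0},
    {"offset":[-0.0005,0,0],"yaw":0,"jaw":0},
    {"offset":[-0.0005,0,0],"yaw":0,"jaw":0},
    {"offset":[-0.0005,0,0],"yaw":0,"jaw":0},
    {"offset":[0,0,0],"yaw":0,"jaw":0},
    {"offset":[0,0,0],"yaw":0,"jaw":0},
  ],
)

```text
clock: 9.32
position: [0.4319, 0.2348, 0.0432]
ee_rot: [0.488, -0.511, 0.514, -0.487]
ft_force: [-0.2, -0.4, -0.3]
grip_width: 0.999
```

move_arm(
  increments=[
    {"offset":[0,-0.02,0],"yaw":0,"jaw":0},
    {"offset":[0,-0.06,0],"yaw":0,"jaw":0},
    {"offset":[0.02,-0.1,0],"yaw":0,"jaw":0},
    {"offset":[0.05,-0.14,0],"yaw":0,"jaw":0},
    {"offset":[0.08,-0.17,0],"yaw":0,"jaw":0},
    {"offset":[0.1,-0.19,0],"yaw":0,"jaw":0},
    {"offset":[0.1,-0.19,0],"yaw":0,"jaw":255},
    {"offset":[0.1,-0.19,0],"yaw":0,"jaw":255},
  ],
)

```text
clock: 9.98
position: [0.4274, 0.1345, 0.235]
ee_rot: [0.486, -0.511, 0.516, -0.487]
ft_force: [-0.6, 0.7, -1.4]
grip_width: 0.746
```

```bash
cat > chk.py <<'E'
import sys
from go import *
from fit import *
k=sys.argv[1];th0=float(sys.argv[2])
rep([*L2W(J,[0,.13]),.2],J[2])
im=[]
for n in('scene','top'):
    p=snap(n);Y=cloud(p).reshape(-1,3)
    Pj=loc(Y,J);m=np.isfinite(Pj).all(1)&(abs(Pj[:,0])<.07)&(Pj[:,1]>-.11)&(Pj[:,1]<.16)&(Pj[:,2]<.16)&(Pj[:,2]>-.02);P=Pj[m]
    T=P[(abs(P[:,0])<.02)&(P[:,1]<(0.07 if th0>1 else -.01))&(P[:,1]>-.08)&(P[:,2]>.03)&(P[:,2]<.07)]
    print(n,'rail top z',np.median(T[:,2]),len(T), 'slope',np.polyfit(T[:,1],T[:,2],1) if len(T)>9 else '')
    def f(q):
        Q=P-[q[0],q[1],0];pp=[0,0,0,q[2],0,.021]
        c,s=np.cos(q[4]),np.sin(q[4]);d=Q[:,:2]-[q[5],q[3]]
        R=np.c_[c*d[:,0]+s*d[:,1],-s*d[:,0]+c*d[:,1],Q[:,2]]
        return np.minimum(jig(Q,pp),box(R,[0,0,.035],[.05,.18,.03]))
    s=least_squares(f,[0,0,th0,0,0,0],loss='soft_l1',f_scale=.001,diff_step=1e-5,x_scale=[.01,.01,.1,.01,.1,.01]);print('jig dx,dy,leaf,rail y,ang,x',s.x.round(4),np.median(abs(s.fun)))
    q=cv2.projectPoints(np.array([[.435,.27,.05]]),cv2.Rodrigues(np.array(p['R']))[0],np.array(p['t']),p['intrinsics'],np.array(p['D']))[0].ravel().astype(int)
    x0,y0=q-[40,36];im.append(cv2.resize(p['pixels'][y0:y0+72,x0:x0+80,::-1],(400,360),interpolation=cv2.INTER_CUBIC))
cv2.imwrite('pics/m%s.png'%k,np.hstack(im))
E
python3 chk.py 4 1.7
```

```text
pos [0.4274 0.1345 0.235 ] yaxis [ 0.006 -0.005 -1.   ] jaw ang -0.054 F [-0.6  0.7 -1.4] w 0.746 q [ 0.35 -0.02 -0.74  1.89 -0.01  1.26 -0.44] t 9.98
offset [-0.2493  0.0339 -0.0026] yaw -0.43
scene rail top z 0.05026840704572787 366 slope [0.00089892 0.05018947]
jig dx,dy,leaf,rail y,ang,x [ 0.0000e+00 -4.0000e-04  1.7137e+00  7.0000e-04 -1.7800e-02 -1.0000e-04] 0.001679872457780856
top rail top z nan 0 slope 
jig dx,dy,leaf,rail y,ang,x [ 3.0000e-04 -1.8000e-03  1.7408e+00 -1.1300e-02  2.1050e-01  2.4400e-02] 0.002219096186615881
  return _methods._mean(a, axis=axis, dtype=dtype,
  ret = ret.dtype.type(ret / rcount)
```

View pics/m4.png

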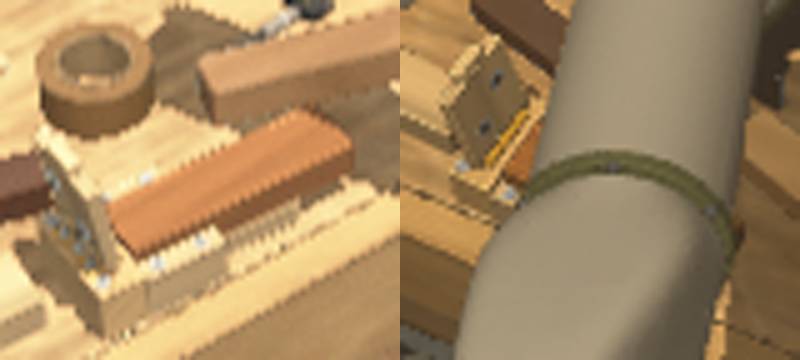

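move_arm(
  increments=[
    {"offset":[-0.04,-0.01,0],"yaw":-0.4,"jaw":255},
    {"offset":[-0.08,-0.01,-0.002],"yaw":-0.4,"jaw":255},
    {"offset":[-0.12,-0.01,-0.0026],"yaw":-0.4,"jaw":255},
    {"offset":[-0.16,-0.01,-0.0026],"yaw":-0.4,"jaw":255},
    {"offset":[-0.2,-0.01,-0.0026],"yaw":-0.4,"jaw":255},
    {"offset":[-0.24,-0.01,-0.0026],"yaw":-0.4,"jaw":255},
    {"offset":[-0.275,-0.01,-0.0026],"yaw":-0.4,"jaw":255},
    {"offset":[-0.287,-0.01,-0.0026],"yaw":-0.4,"jaw":255},
    {"offset":[-0.287,-0.01,-0.0026],"yaw":-0.4,"jaw":255},
  ],
)

```text
clock: 10.83
position: [0.4343, 0.4278, 0.2393]
ee_rot: [-0.493, 0.509, -0.509, 0.489]
ft_force: [-0.2, 0.2, 1.1]
grip_width: 0.001
```

```bash
python3 - <<'E'
from go import *
from fit import *
o=avg(3);print('tcp in jig',loc(np.array(o['position'])[None],J))
rep([*L2W(J,[0,.165]),.14],J[2],o)
p=manip.camera('scene');q=cv2.projectPoints(np.array([[.435,.37,.12]]),cv2.Rodrigues(np.array(p['R']))[0],np.array(p['t']),p['intrinsics'],np.array(p['D']))[0].ravel().astype(int)
x0,y0=q-[50,45];cv2.imwrite('pics/m5.png',cv2.resize(p['pixels'][y0:y0+90,x0:x0+100,::-1],(500,450),interpolation=cv2.INTER_CUBIC))
E
```

```text
std [0.0007 0.0011 0.0004]
tcp in jig [[-0.00413224  0.17078029  0.24002311]]
pos [0.4361 0.4243 0.24  ] yaxis [-0.    -0.005 -1.   ] jaw ang -0.041 F [ 0.   0.1 -0.3] w -0.002 q [-0.18  0.44 -0.89  1.48  0.34  1.39 -1.12] t 10.98
offset [0.0053 0.1    0.0041] yaw 0.26
```

View pics/m5.png

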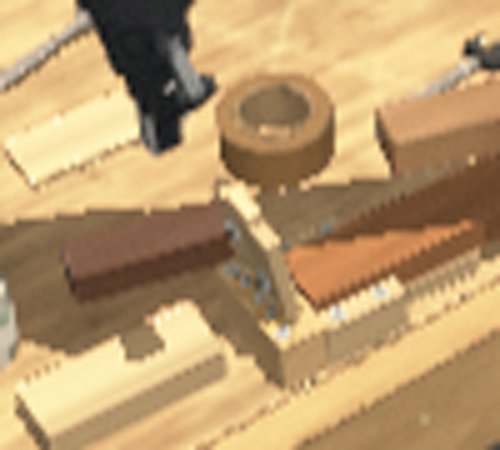

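move_arm(
  increments=[
    {"offset":[0.001,0.03,0.004],"yaw":0.3,"jaw":255},
    {"offset":[0.002,0.06,0.004],"yaw":0.3,"jaw":255},
    {"offset":[0.002,0.085,0.004],"yaw":0.3,"jaw":255},
    {"offset":[0.002,0.1,0.004],"yaw":0.3,"jaw":255},
    {"offset":[0.002,0.1,0.004],"yaw":0.3,"jaw":255},
    {"offset":[0.002,0.1,0.004],"yaw":0.3,"jaw":255},
  ],
)

```text
clock: 11.53
position: [0.4417, 0.4187, 0.1409]
ee_rot: [0.489, -0.511, 0.514, -0.486]
ft_force: [0.5, 0.3, 0.9]
grip_width: 0.002
```

```bash
cat > path.py <<'E'
from go import *
from fit import *
import sys
o=avg(3);print('tcp in jig',loc(np.array(o['position'])[None],J).round(4),o['ft_force'])
for ph in map(float,sys.argv[1:]):
    r=.075;y=.102-r*np.cos(ph)+.012*np.sin(ph)+.011;z=.05+r*np.sin(ph)+.012*np.cos(ph)+.017
    R=Rot.from_quat(o['ee_rot']).as_matrix();print(ph,(R.T@(np.array([*L2W(J,[0,y]),z])-o['position'])).round(4))
E
python3 path.py 1.57 1.4 1.2 1.0 .8 .6 .4 .2 .1 0
```

```text
std [0.0001 0.0003 0.0003]
tcp in jig [[0.002  0.1666 0.1424]] [-0.45494012  0.20194718  0.47045057]
1.57 [ 0.0417  0.0005 -0.0019]
1.4 [ 0.0545 -0.0004 -0.0019]
1.2 [ 0.0696  0.0014 -0.0019]
1.0 [ 0.084   0.0061 -0.0018]
0.8 [ 0.0972  0.0136 -0.0018]
0.6 [ 0.1087  0.0235 -0.0018]
0.4 [ 0.1179  0.0355 -0.0018]
0.2 [ 0.1246  0.0492 -0.0018]
0.1 [ 0.1269  0.0564 -0.0019]
0.0 [ 0.1284  0.0638 -0.0019]
```

move_arm(
  increments=[
    {"offset":[0.01,0,-0.002],"yaw":0,"jaw":255},
    {"offset":[0.02,0,-0.002],"yaw":0,"jaw":255},
    {"offset":[0.03,0,-0.002],"yaw":0,"jaw":255},
    {"offset":[0.038,0,-0.002],"yaw":0,"jaw":255},
    {"offset":[0.046,0,-0.002],"yaw":0,"jaw":255},
    {"offset":[0.054,0,-0.002],"yaw":0,"jaw":255},
    {"offset":[0.062,0.0005,-0.002],"yaw":0,"jaw":255},
    {"offset":[0.07,0.0014,-0.002],"yaw":0,"jaw":255},
  ],
)

```text
clock: 12.35
position: [0.4368, 0.3495, 0.1416]
ee_rot: [0.488, -0.51, 0.514, -0.488]
ft_force: [0.7, 2.3, -0.0]
grip_width: 0.002
```

```bash
python3 path.py 1.2 1.0 .9 .8 .7 .6 .5 .4 .3 .2 .1 0
```

```text
std [0.0001 0.0006 0.0001]
tcp in jig [[0.0002 0.0951 0.1411]] [0.16775684 0.4128019  0.10682957]
1.2 [-0.0019 -0.0001 -0.0002]
1.0 [ 0.0125  0.0046 -0.0002]
0.9 [ 0.0193  0.008  -0.0002]
0.8 [ 0.0257  0.0121 -0.0002]
0.7 [ 0.0317  0.0168 -0.0001]
0.6 [ 0.0372  0.0221 -0.0001]
0.5 [ 0.0421  0.0278 -0.0001]
0.4 [ 0.0464  0.0341 -0.0001]
0.3 [ 0.0501  0.0407 -0.0001]
0.2 [ 0.053   0.0477 -0.0001]
0.1 [ 0.0553  0.055  -0.0002]
0.0 [ 0.0569  0.0624 -0.0002]
```

move_arm(
  increments=[
    {"offset":[0.006,0.002,0],"yaw":0,"jaw":255},
    {"offset":[0.0125,0.0046,0],"yaw":0,"jaw":255},
    {"offset":[0.019,0.008,0],"yaw":0,"jaw":255},
    {"offset":[0.026,0.012,0],"yaw":0,"jaw":255},
    {"offset":[0.032,0.017,0],"yaw":0,"jaw":255},
    {"offset":[0.037,0.022,0],"yaw":0,"jaw":255},
    {"offset":[0.042,0.028,0],"yaw":0,"jaw":255},
    {"offset":[0.046,0.034,0],"yaw":0,"jaw":255},
    {"offset":[0.05,0.04,0],"yaw":0,"jaw":255},
    {"offset":[0.053,0.046,0],"yaw":0,"jaw":255},
  ],
)

```text
clock: 13.33
position: [0.4343, 0.2956, 0.0947]
ee_rot: [0.488, -0.511, 0.514, -0.487]
ft_force: [0.5, -0.1, 0.6]
grip_width: 0.0
```

```bash
python3 path.py .3 .2 .1 0 -.05
```

```text
std [0.0001 0.0004 0.0005]
tcp in jig [[-0.0004  0.0418  0.0942]] [ 0.17772884 -0.22846037 -0.43549581]
0.3 [-0.0031 -0.0064  0.0004]
0.2 [-0.0001  0.0006  0.0004]
0.1 [0.0022 0.0078 0.0004]
0.0 [0.0037 0.0152 0.0004]
-0.05 [0.0042 0.019  0.0003]
```

move_arm(
  increments=[
    {"offset":[0.001,0.003,0],"yaw":0,"jaw":255},
    {"offset":[0.002,0.006,0],"yaw":0,"jaw":255},
    {"offset":[0.003,0.009,0],"yaw":0,"jaw":255},
    {"offset":[0.003,0.012,0],"yaw":0,"jaw":255},
    {"offset":[0.004,0.014,0],"yaw":0,"jaw":255},
    {"offset":[0.004,0.0155,0],"yaw":0,"jaw":255},
    {"offset":[0.004,0.0165,0],"yaw":0,"jaw":255},
    {"offset":[0.004,0.0165,0],"yaw":0,"jaw":255},
  ],
)

```text
clock: 14.15
position: [0.4338, 0.2915, 0.0791]
ee_rot: [0.489, -0.51, 0.514, -0.486]
ft_force: [-4.4, -3.5, 12.9]
grip_width: -0.004
```

```bash
python3 path.py 0; python3 chk.py 6 0.0
```

```text
std [0. 0. 0.]
tcp in jig [[-0.0003  0.038   0.0791]] [-4.58275095 -4.80421503 12.61349282]
0.0 [0.     0.0001 0.0003]
pos [0.4338 0.2915 0.0791] yaxis [ 0.001 -0.006 -1.   ] jaw ang -0.05 F [-4.6 -5.1 12.4] w 0.003 q [ 0.05  0.41 -0.85  1.88  0.36  1.02 -1.01] t 14.3
offset [-0.0912 -0.1214  0.0002] yaw -0.22
scene rail top z 0.04978842440423263 167 slope [0.00877966 0.05035545]
jig dx,dy,leaf,rail y,ang,x [-3.000e-04 -1.900e-03  9.056e-01  3.500e-03  1.690e-02 -1.200e-03] 0.0024768236139247625
top rail top z nan 0 slope 
jig dx,dy,leaf,rail y,ang,x [-7.000e-04 -1.210e-02  7.982e-01  7.100e-03  7.391e-01  3.190e-02] 0.004023198797711888
  return _methods._mean(a, axis=axis, dtype=dtype,
  ret = ret.dtype.type(ret / rcount)
```

View pics/m6.png

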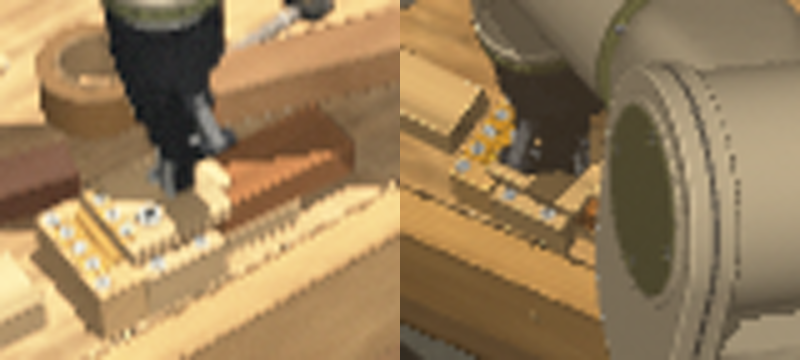

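move_arm(
  increments=[
    {"offset":[0,-0.01,0],"yaw":0,"jaw":255},
    {"offset":[0,-0.04,0],"yaw":0,"jaw":255},
    {"offset":[0,-0.08,0],"yaw":0,"jaw":255},
    {"offset":[0,-0.12,0.03],"yaw":0,"jaw":255},
    {"offset":[0,-0.15,0.07],"yaw":0,"jaw":255},
    {"offset":[0,-0.17,0.11],"yaw":0,"jaw":255},
    {"offset":[0,-0.18,0.15],"yaw":0,"jaw":255},
    {"offset":[0,-0.18,0.19],"yaw":0,"jaw":255},
    {"offset":[0,-0.18,0.2],"yaw":0,"jaw":255},
    {"offset":[0,-0.18,0.2],"yaw":0,"jaw":255},
  ],
)

```text
clock: 15.23
position: [0.638, 0.2801, 0.2583]
ee_rot: [0.487, -0.512, 0.515, -0.485]
ft_force: [0.4, 0.2, 0.2]
grip_width: -0.002
```

```bash
python3 chk.py 7 0.02 2>/dev/null
```

```text
pos [0.638  0.2801 0.2583] yaxis [ 0.001 -0.006 -1.   ] jaw ang -0.055 F [0.4 0.2 0.2] w -0.002 q [-0.    0.6  -0.78  1.19  0.42  1.51 -0.77] t 15.23
offset [-0.0925  0.0575 -0.2051] yaw -0.52
scene rail top z 0.05013746460631985 165 slope [0.02020881 0.05121037]
jig dx,dy,leaf,rail y,ang,x [-0.0001 -0.0004  0.0108  0.0006 -0.0241  0.0004] 0.001775643790921301
top rail top z 0.048903287571335 43 slope [-0.11131996  0.0467295 ]
jig dx,dy,leaf,rail y,ang,x [-0.0001 -0.0005  0.0179  0.0624 -0.036   0.0018] 0.0024728769694235676
```

View pics/m7.png

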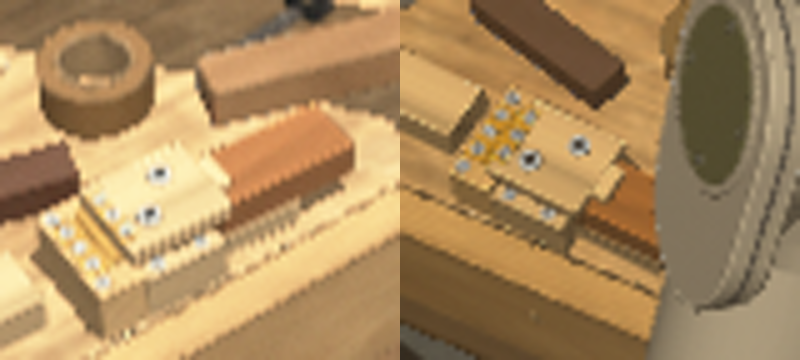

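```bash
python3 -c "
from workcell import manip
print(manip.hand_in())"
```

```text
the job is handed in; nothing more can be done
None
```

The 30 mm rail is in the jig's bay on its packing, its end against the stop, with the guide leaf swung down onto it. I handed the job in at about 15 s on the robot's clock, with the arm clear of everything. The system gave no verdict.

The packing in the bay measured 20 mm thick, so the 30 mm rail makes up the 50 mm needed. I held the rail against the stop with about 16 N while seating it, then released it. I closed the leaf from behind with shut fingers and pressed it down with about 13 N. No packing piece was gripped or intentionally moved. Those outside the bay were not measured again.

**Last checks:**
- **Rail:** its top is about 50 mm above the bench and its centre is about 0.6 mm from the home position. It looks skewed by about 0.02 rad, so one corner may stand roughly 1 mm off the stop. I left it, as that is within the side clearance and near the limit of the measurement.
- **Leaf:** it fits as level, at about 0.01 rad (0.018 rad from the top camera, with part of its view blocked).
- **Disagreement:** the top camera's rail position (62 mm off) did not match the scene camera's. The arm was covering most of the rail in that view, so I disregarded it.

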